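# Mount the green torch in the aiming stand

### The job

Take the torch with the green front ring out of the wooden rack and lay it down in the V cradle of the blue and metal aiming stand, with its green front end towards the blue crystal and the torch centred lengthwise on the two yokes. Set it down rather than drop it, and leave the yellow and violet torches where they lie.

Things in the scene. Friction and masses are not known exactly. Their poses are not given: they have to be found in the camera images.
- lamp_green: Black round torch, green ring at its front; to the touch a plain cylinder 104 mm long, 32 mm thick, about 0.12 kg. Lies level on two V yokes of a pale wooden rack, underside 30 mm above the table; the yokes leave the torch's middle 56 mm clear. Origin: underside of its middle; the axis lies 16 mm above, along the body's y; -y points to the green front end, z up while in the rack.
- lamp_yellow: The same torch with a yellow ring, to be left where it lies; origin and axes alike. The rack holds the three torches (in any order, all facing the same way) in parallel cradles 90 mm apart. Each yoke is 10 mm thick, 46 mm wide and ends 5 mm below the torch's axis; the rack's base plate is 8 mm thick.
- lamp_violet: The same torch with a violet ring, in another cradle of the rack, to be left where it lies. Origin and axes as for the green one.
- aim_front (a point): Where the centre of the torch's front face comes when it lies seated and centred in the fixed aiming stand: on the axis, 52 mm ahead of the cradle's middle, 46 mm above the table. -y points along the cradle to the blue crystal (fixed, 91 mm ahead, 60 mm high), z up. Aluminium base 80x240x8 mm; two blue V yokes like the rack's, which centre a torch laid within 10 mm sideways.
There are look-alikes about, which are no part of the job. Leave any orange or turquoise look-alike of the lamp_green alone.

How it is judged:
By the outcome, as a careful person would: the job done as asked, in the order asked, and still so for the second after the job is handed in, with the robot touching nothing.
It also fails if it takes over 35 s, if anything falls off the work surface, if the arm or the gripper's body presses on something with over 40 N, if the wrist force passes 120 N, or if a joint passes its speed limit or range.

### The arm

A 7-joint arm with a two-finger parallel gripper is mounted at the origin on a cart in front of the work surface, level with it; the furniture and walls round the work are solid. World frame = base frame: x ahead of the robot, y to its left, z up, the work surface at z = 0. Lengths are in mm, angles in rad, forces in N, time in s.
With the tool pointing down it reaches from about 425 to 975 mm from the base axis. Payload 16.7 kg.
Tool frame: the origin (TCP) lies at the very end of the fingers, on their centre line; the grasp point (between the pads) lies 19 mm behind it; y points along the fingers, z is the direction in which the jaws open and shut, and the axes are right-handed (so a half turn about y gives the same grasp; the last joint's range is limited). The gripper opens to 85 mm and grips with 20 to 120 N. Pads are 22 mm wide; open, the fingers measure 114 mm over their backs; the gripper's body (76 mm by 85 mm) begins 54 mm behind the grasp point. The pads swing forward as they close: fully open they stand 13 mm farther back than shut.
Start: joints at [-1.365, 0.426, 0.074, 1.606, -0.034, 1.111, -0.067], TCP at [235.133, 632.684, 231.302] pointing down, gripper open.
Joint ranges: [-2.85, 2.85], [-0.5, 2.14], [-1.23, 1.37], [0.21, 2.46], [-1.02, 4.16], [0.16, 2.05], [-2.73, 2.73]. Speed limits (rad/s): [1.89, 1.89, 2.39, 2.39, 3.01, 3.01, 3.01].

### API

Orientations are given as a 3x3 rotation matrix whose columns are the frame's x, y, z axes.
In Python, from station import get_obs, get_image, calibration, job_done gives the robot as it stands. The module is installed in compiled form; this text tells all that it offers.
- The arm moves only by the tool servo_tool, never from a script. Its argument "series" is a list of rows, each a list of 3 entries, a list of its own where there are three numbers: the shift along the tool's x, y, z in cm, then the turn, a rotation vector about the tool's x, y, z in degrees, then the gripper's target within -1 to 1 (fully open at 1, half-way at 0, shut at -1). A call has 1 to 20 rows; each row is the pose to reach, as a shift and turn from the pose measured when the call began, along the tool's axes at that moment; what a row does not reach only later rows make up. A row lasts 1/8 s, in which the tool goes at most 62.5 mm and 10.7 degrees, less where a joint would pass 70% of its speed; a pose out of reach is approached as far as the arm can. A call with a gripper value outside its range is refused whole. The fingers move at their own pace and stop on an object; the grip force is fixed at half the most. Time passes only in rows, so rows that repeat a pose let the fingers close. It gives the time, the measured TCP pose, the force and the opening at its end, in the units of the state.
- get_obs(): the state, without advancing time (a new reading comes with each control period).
- get_image(name): name is "side" or "top" or "wrist"; returns (picture, depth): 420x560x3 uint8, red, green, blue; 420x560 float32, mm along the optical axis (not along the pixel's ray), 0 where there is no reading.
- calibration(name): a dict with "K" (3x3 intrinsics, pixels), "dist" ([k1, k2, p1, p2, k3] as OpenCV has them; the pictures are not rectified), "xyz" and "rotation" of the camera in the world; the wrist camera has in their place "T_tool_cam" (4x4, takes a point from camera to tool coordinates, whose origin is the TCP and whose axes are the tool frame's). Camera axes: x right, y up, looking along -z (the intrinsics and any distortion apply to the point x, -y, -z); pixel columns grow to the right and rows downward; lengths in mm; the calibration is good to about 2 mm. A picture is of the moment at which its call begins: read the wrist's pose just before it. calibration takes no time and is no camera call.
- job_done(): hands the job in, once; it reports no verdict.
The state is a dict: "time": time; "joints": joint angles; "qvel": joint speeds; "effort": joint torques, N m; "ee_pos": TCP position; "orientation": TCP orientation; "contact_force": force on the tool from outside, world axes, zero at the start; "moment": the same for the moment, N m; "width": finger opening in mm.
Only numpy, scipy, OpenCV 4.12 (cv2) and the standard library are available. Lean on these libraries where they do the work, as an engineer would, in place of code of your own. Each camera call takes 0.05 s, during which the arm holds its last target.

## Working session

There is one attempt and no reset: what is moved stays moved. The work goes in short steps, Python scripts to look and compute and a tool call to move; the robot and the scene stay as the last step left them, time stands still between calls to the robot, and variables do not carry over. Pictures are saved under pics/ and viewed, and the job is handed in when it is done.

Besides the shell and the picture viewer there is one more tool, called after ">>>" by a JSON object that holds its "method" and its "body", one argument or row to a line. servo_tool: Moves the arm, as the interface text tells. Its arguments: {"type":"object","properties":{"series":{"type":"array","items":{"type":"array"}}},"required":["series"]}

```bash
mkdir -p pics
cat > h.py <<'E'
import numpy as np, cv2
from station import get_obs,get_image,calibration,job_done
def save(n,tag):
    im,d=get_image(n); cv2.imwrite(f'pics/{tag}.png',im[:,:,::-1]); np.save(f'pics/{tag}.npy',d); return im,d
def ray(n,u,v,obs=None):
    c=calibration(n);K=np.array(c['K'],float);D=np.array(c['dist'],float)
    p=cv2.undistortPoints(np.array([[[u,v]]],float),K,D)[0,0]
    d=np.array([p[0],-p[1],-1.0])
    if 'xyz' in c: R=np.array(c['rotation']);o=np.array(c['xyz'])
    else:
        T=np.array(c['T_tool_cam']);Rt=np.array(obs['orientation']);R=Rt@T[:3,:3];o=np.array(obs['ee_pos'])+Rt@T[:3,3]
    return o,R@d
def atz(n,u,v,z,obs=None):
    o,d=ray(n,u,v,obs); return o+d*(z-o[2])/d[2]
def atd(n,u,v,dep,obs=None):
    o,d=ray(n,u,v,obs); return o+d*dep
E
python3 - <<'E'
from h import *
np.set_printoptions(precision=3,suppress=True)
o=get_obs();print(o)
for n in('top','side','wrist'): save(n,n+'0')
for n in('top','side','wrist'): print(calibration(n))
E
```

```text
{'time': 0.0, 'joints': array([-1.364,  0.427,  0.074,  1.607, -0.034,  1.111, -0.067]), 'qvel': array([-0.   , -0.001, -0.   ,  0.001,  0.001, -0.003,  0.   ]), 'effort': array([  0.001, -94.984,   3.762, -46.351,   0.019,   0.01 ,   0.   ]), 'ee_pos': array([235.025, 632.309, 230.604]), 'orientation': array([[ 0.937, -0.   ,  0.348],
       [-0.348, -0.001,  0.937],
       [ 0.   , -1.   , -0.001]]), 'contact_force': array([-0.452, -0.892,  0.108]), 'moment': array([ 0.041, -0.032,  0.026]), 'width': 84.91917042516305}
{'K': array([[393.53 ,   0.   , 275.025],
       [  0.   , 393.53 , 206.99 ],
       [  0.   ,   0.   ,   1.   ]]), 'dist': array([0.04, 0.  , 0.  , 0.  , 0.  ]), 'xyz': array([ 298.435,  182.354, 1078.262]), 'rotation': array([[-0.029,  0.981, -0.194],
       [-0.999, -0.033, -0.017],
       [-0.023,  0.194,  0.981]])}
{'K': array([[537.544,   0.   , 277.994],
       [  0.   , 537.544, 203.003],
       [  0.   ,   0.   ,   1.   ]]), 'dist': array([-0.094,  0.   ,  0.   ,  0.   ,  0.   ]), 'xyz': array([-203.717, 1655.672,  953.593]), 'rotation': array([[-0.903,  0.204, -0.377],
       [-0.429, -0.432,  0.794],
       [-0.001,  0.879,  0.477]])}
{'K': array([[358.582,   0.   , 277.906],
       [  0.   , 358.582, 211.157],
       [  0.   ,   0.   ,   1.   ]]), 'dist': array([-0.036,  0.   ,  0.   ,  0.   ,  0.   ]), 'T_tool_cam': array([[  -0.001,   -0.953,   -0.304,  -77.566],
       [   0.   ,    0.304,   -0.953, -142.746],
       [   1.   ,   -0.001,   -0.   ,   -0.658],
       [   0.   ,    0.   ,    0.   ,    1.   ]])}
```

View pics/top0.png

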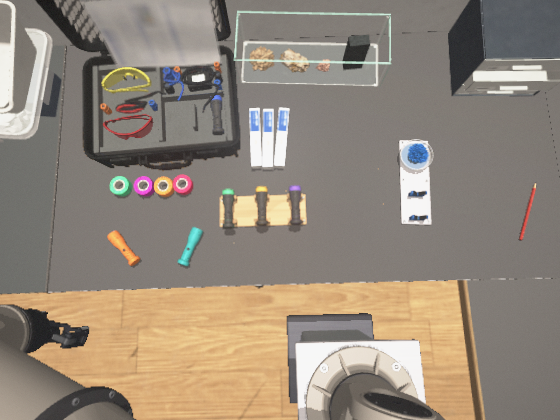

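View pics/side0.png

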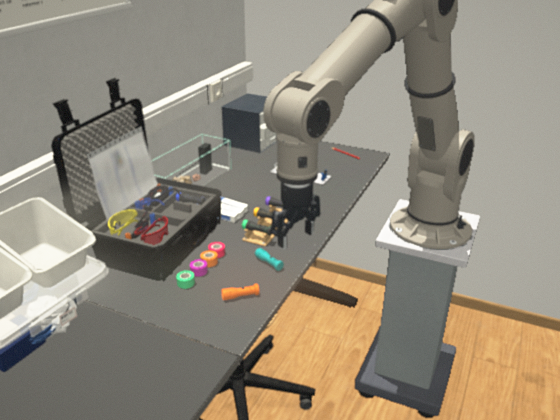

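View pics/wrist0.png

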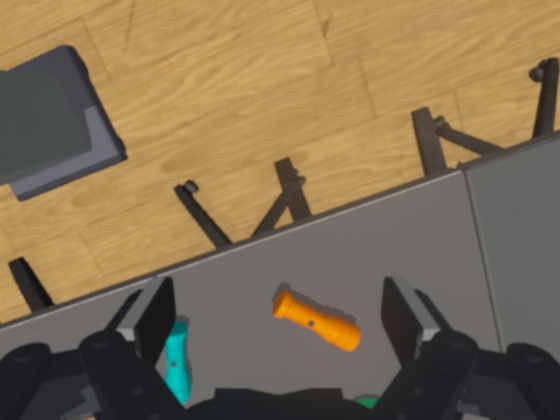

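Top view: the rack is at px (220-306, 193-228) with the green torch leftmost at (228, 190-227) and its front up (+x). The stand is at (400-431, 140-223) with the crystal at (415,155). The orange and turquoise look-alikes are at (124,248) and (190,246).

Run:
```python
import cv2
im=cv2.imread('pics/top0.png')
a=cv2.resize(im[180:235,210:315],None,fx=7,fy=7,interpolation=cv2.INTER_CUBIC)
b=cv2.resize(im[132:232,385:445],None,fx=6,fy=6,interpolation=cv2.INTER_CUBIC)
cv2.imwrite('pics/ca.png',a);cv2.imwrite('pics/cb.png',b)
```

```text
(no output)
```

View pics/ca.png

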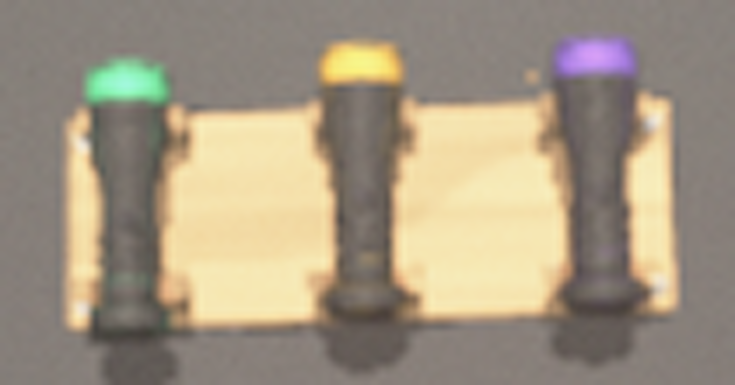

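View pics/cb.png

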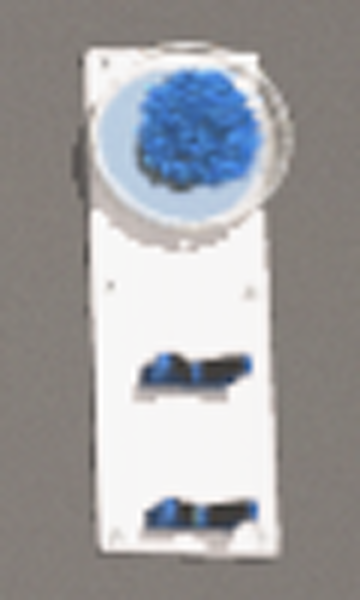

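Run:
```python
from h import *
np.set_printoptions(precision=1,suppress=True)
print('rack')
for u,v in [(68,113),(668,97),(675,310),(68,327)]: print(atz('top',210+u/7,180+v/7,8))
for n,f,b in [('g',(127,62),(128,335)),('y',(361,40),(362,316)),('v',(595,38),(598,310))]:
    F=atz('top',210+f[0]/7,180+f[1]/7,46);B=atz('top',210+b[0]/7,180+b[1]/7,46);print(n,F,B,np.linalg.norm(F-B),(F+B)/2)
print('stand')
P=[atz('top',385+u/6,132+v/6,8) for u,v in [(85,48),(258,50),(280,552),(102,552)]]
for p in P: print(p)
print(np.mean(P,0))
# yokes top at z=41, ends
for u,v in [(140,378),(250,362),(145,522),(257,508)]: print(atz('top',385+u/6,132+v/6,38))
d=np.load('pics/top0.npy')
for n,u,v in [('g',228,205),('y',261,205),('v',295,205),('stand',415,210),('table',350,200)]:
    print(n,atd('top',u,v,d[v,u]))
```

```text
rack
[546.5 354.1   8. ]
[544.8 114.7   8. ]
[459.1 115.7   8. ]
[460.2 354.2   8. ]
g [557.1 325.1  46. ] [450.6 325.4  46. ] 106.4503125377667 [503.8 325.2  46. ]
y [562.7 234.5  46. ] [455.  236.5  46. ] 107.73963599797963 [508.8 235.5  46. ]
v [560.3 144.2  46. ] [454.3 147.2  46. ] 106.0134081794186 [507.3 145.7  46. ]
stand
[ 691.9 -156.8    8. ]
[ 687.4 -236.7    8. ]
[ 449.1 -222.2    8. ]
[ 451.6 -143.2    8. ]
[ 570.  -189.7    8. ]
[ 525.1 -157.9   38. ]
[ 530.7 -206.8   38. ]
[ 460.1 -154.    38. ]
[ 464.7 -203.    38. ]
g [509.8 323.9  59.3]
y [507.1 236.6  57.9]
v [503.4 146.8  61.2]
stand [ 489.3 -182.2    6.5]
table [525.   -9.1  -1. ]
```

```bash
cat >> h.py <<'E'
from scipy.spatial.transform import Rotation as Rn
def delta(p,yawdeg):
    # tool down, tool x along yaw
    o=get_obs();R=np.array(o['orientation']);c,s=np.cos(np.radians(yawdeg)),np.sin(np.radians(yawdeg))
    T=np.array([[c,0,-s],[s,0,c],[0,-1,0]])
    print('t',o['time'],'p',o['ee_pos'],'w',o['width'],'F',o['contact_force'])
    print('shift cm',R.T@(np.array(p)-o['ee_pos'])/10,'turn',np.degrees(Rn.from_matrix(R.T@T).as_rotvec()))
E
python3 -c "
from h import *
delta([505,325,170],0)"
```

```text
t 0.15 p [235.04053703 632.42157325 230.7758556 ] w 85.5986578552879 F [ 0.47870522  0.1978792  -0.6493257 ]
shift cm [ 36.01441711   6.09898213 -19.40522035] turn [ 5.65038058e-02 -2.03885740e+01 -6.46845440e-03]
```

>>> {"method": "servo_tool", "body": {
  "series": [
    [[12,1,-6.5],[0,-7,0],1],
    [[24,2,-13],[0,-14,0],1],
    [[36,6.1,-19.4],[0,-20.4,0],1],
    [[36,6.1,-19.4],[0,-20.4,0],1],
    [[36,6.1,-19.4],[0,-20.4,0],1],
    [[36,6.1,-19.4],[0,-20.4,0],1],
    [[36,6.1,-19.4],[0,-20.4,0],1],
    [[36,6.1,-19.4],[0,-20.4,0],1],
    [[36,6.1,-19.4],[0,-20.4,0],1],
    [[36,6.1,-19.4],[0,-20.4,0],1],
    [[36,6.1,-19.4],[0,-20.4,0],1],
    [[36,6.1,-19.4],[0,-20.4,0],1]
  ]
}}

```text
time: 1.65
ee_pos: [504.6, 325.6, 170.1]
orientation: [[1.0, -0.0, -0.001], [0.001, -0.001, 1.0], [-0.0, -1.0, -0.001]]
contact_force: [-0.9, -0.5, 0.1]
width: 85.4
```

```bash
python3 -c "
from h import *
o=get_obs();np.save('pics/o1.npy',o,allow_pickle=True)
save('wrist','wrist1')
delta([505,325,170],0)"
```

```text
t 1.7 p [504.66694799 325.45992053 170.10056517] w 85.07032382395519 F [-0.10875988  0.15390244  0.03803059]
shift cm [ 0.03326868  0.01008605 -0.04601201] turn [ 0.04547561  0.04811555 -0.01201115]
```

View pics/wrist1.png

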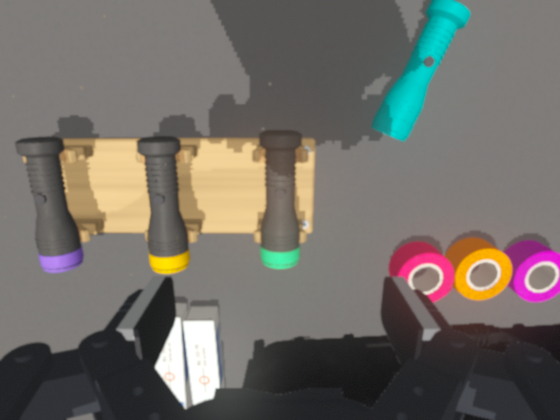

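Run:
```python
from h import *
np.set_printoptions(precision=1,suppress=True)
o=np.load('pics/o1.npy',allow_pickle=True).item()
for n,u,v,z in [('gf top',280,268,62),('gf',280,268,46),('g ring l',261,250,46),('g ring r',300,250,46),('rear l',260,140,46),('rear r',302,140,46),('rear bot',281,131,40),('rear top',281,146,62),('base TR',315,138,8),('base BR',313,233,8),('yf',169,272,62),('yr',158,138,40),('vf',62,270,62)]:
    print(n,atz('wrist',u,v,z,o))
im=cv2.imread('pics/wrist1.png');cv2.imwrite('pics/cw1.png',cv2.resize(im[120:280,230:330],None,fx=5,fy=3.7,interpolation=cv2.INTER_CUBIC))
d=np.load('pics/wrist1.npy')
for v in (131,134,140,150,180,200,240,260,265,268): print(v,atd('wrist',280,v,d[v,280],o))
```

```text
gf top [552.9 326.6  62. ]
gf [560.9 326.7  46. ]
g ring l [544.8 311.3  46. ]
g ring r [544.8 342.8  46. ]
rear l [456.9 311.6  46. ]
rear r [456.8 342.5  46. ]
rear bot [450.9 327.1  40. ]
rear top [459.2 326.9  62. ]
base TR [459.4 355.9   8. ]
base BR [544.7 356.9   8. ]
yf [556.7 240.1  62. ]
yr [456.  234.3  40. ]
vf [555.7 155.   62. ]
131 [450.4 326.3  45.1]
134 [451.2 326.2  59.3]
140 [455.2 326.2  61.1]
150 [462.3 326.3  59.3]
180 [484.3 326.4  57.6]
200 [499.5 326.4  57.5]
240 [530.  326.5  60.8]
260 [545.7 326.6  62.8]
265 [550.9 326.6  60.8]
268 [553.5 326.6  60.7]
```

View pics/cw1.png

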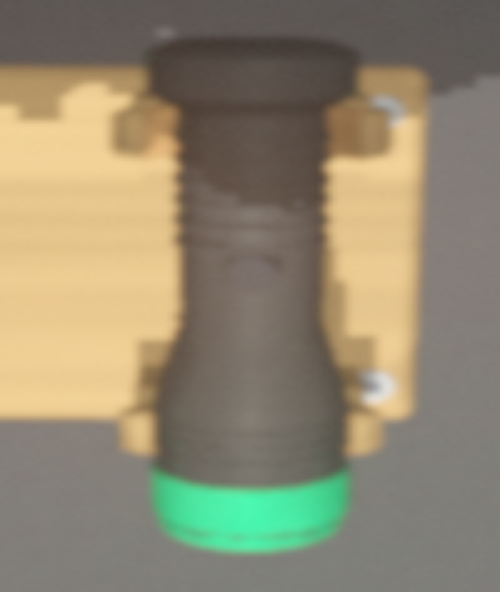

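>>> {"method": "servo_tool", "body": {
  "series": [
    [[-0.2,5,0.1],[0,0,0],1],
    [[-0.2,10,0.1],[0,0,0],1],
    [[-0.2,12.5,0.1],[0,0,0],1],
    [[-0.2,14.3,0.1],[0,0,0],1],
    [[-0.2,14.3,0.1],[0,0,0],1],
    [[-0.2,14.3,0.1],[0,0,0],1],
    [[-0.2,14.3,0.1],[0,0,0],-1],
    [[-0.2,14.3,0.1],[0,0,0],-1],
    [[-0.2,14.3,0.1],[0,0,0],-1],
    [[-0.2,14.3,0.1],[0,0,0],-1],
    [[-0.2,14.3,0.1],[0,0,0],-1],
    [[-0.2,14.3,0.1],[0,0,0],-1],
    [[-0.2,14.3,0.1],[0,0,0],-1],
    [[-0.2,14.3,0.1],[0,0,0],-1]
  ]
}}

```text
time: 3.45
ee_pos: [502.9, 326.9, 27.6]
orientation: [[1.0, 0.0, -0.001], [0.001, 0.0, 1.0], [0.0, -1.0, 0.0]]
contact_force: [-1.7, 1.3, 6.1]
width: 30.3
```

>>> {"method": "servo_tool", "body": {
  "series": [
    [[0,-1,0],[0,0,0],-1],
    [[0,-3,0],[0,0,0],-1],
    [[0,-8,0],[0,0,0],-1],
    [[0,-13,0],[0,0,0],-1],
    [[0,-16,0],[0,0,0],-1],
    [[0,-16,0],[0,0,0],-1]
  ]
}}

```text
time: 4.2
ee_pos: [503.9, 327.6, 191.6]
orientation: [[1.0, 0.005, -0.001], [0.001, 0.004, 1.0], [0.005, -1.0, 0.004]]
contact_force: [-0.3, -0.4, -1.6]
width: 30.2
```

```bash
python3 -c "
from h import *
save('side','side2')
delta([470,-183,230],-3.4)"
```

```text
t 4.25 p [503.17424059 327.13130865 189.67358261] w 30.092050516153215 F [ 0.13714361  0.44647402 -1.02958302]
shift cm [ -3.35512123  -4.14378365 -51.00175724] turn [-0.11954025  3.45416122  0.14401044]
```

View pics/side2.png

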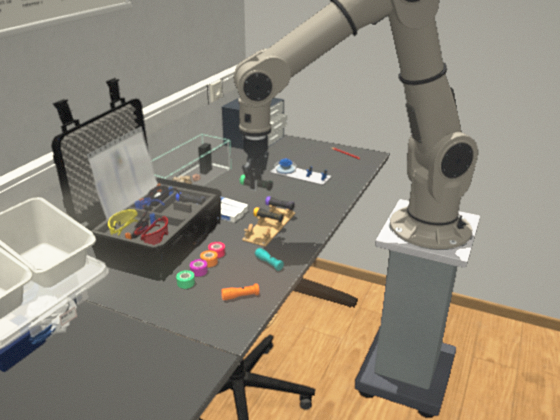

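>>> {"method": "servo_tool", "body": {
  "series": [
    [[0,0,-3],[0,0,0],-1],
    [[-0.3,0,-8],[0,0,0],-1],
    [[-0.6,0,-14],[0,1,0],-1],
    [[-0.8,0,-20],[0,2,0],-1],
    [[-1,0,-26],[0,3,0],-1],
    [[-1.2,0,-32],[0,3.4,0],-1],
    [[-1.3,0,-38],[0,3.4,0],-1],
    [[-1.3,0,-42],[0,3.4,0],-1],
    [[-1.3,0,-44],[0,3.4,0],-1],
    [[-1.3,0,-44.7],[0,3.4,0],-1],
    [[-1.3,0,-44.7],[0,3.4,0],-1],
    [[-1.3,0,-44.7],[0,3.4,0],-1],
    [[-1.3,0,-44.7],[0,3.4,0],-1]
  ]
}}

```text
time: 5.88
ee_pos: [490.7, -119.0, 188.7]
orientation: [[0.998, 0.002, 0.057], [-0.057, 0.002, 0.998], [0.002, -1.0, 0.002]]
contact_force: [0.7, -0.2, -0.7]
width: 29.7
```

```bash
python3 -c "
from h import *
o=get_obs();np.save('pics/o3.npy',o,allow_pickle=True)
save('wrist','wrist3');save('top','top3')
delta([490,-183,190],-3.4)"
```

```text
t 5.975 p [ 490.67231059 -119.34992936  188.75046173] w 29.574870545314532 F [ 0.44576808 -0.42346112 -0.55349609]
shift cm [ 0.29926654 -0.13865977 -6.35803912] turn [-0.13022488  0.10298796  0.13997345]
```

View pics/wrist3.png

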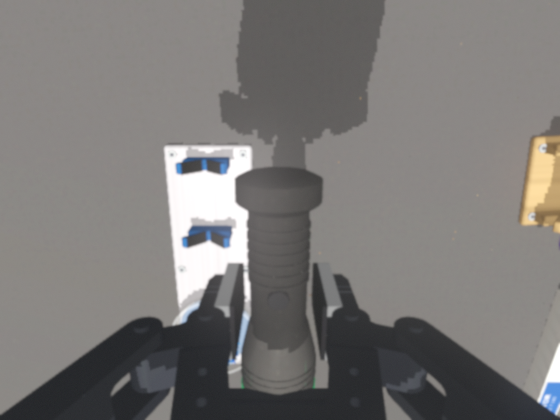

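```bash
python3 -c "
import cv2
im=cv2.imread('pics/wrist3.png');cv2.imwrite('pics/cw3.png',cv2.resize(im[135:275,155:335],None,fx=4.2,fy=4.2,interpolation=cv2.INTER_CUBIC))"
```

```text
(no output)
```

View pics/cw3.png

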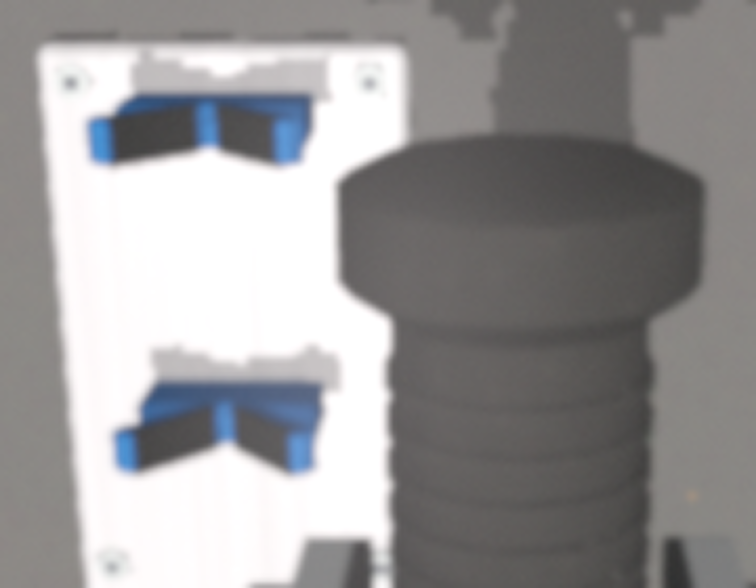

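Run:
```python
from h import *
np.set_printoptions(precision=1,suppress=True)
o=np.load('pics/o3.npy',allow_pickle=True).item()
def f(u,v,z): return atz('wrist',155+u/4.2,135+v/4.2,z,o)
tips={'R':[(90,119),(298,119),(300,162),(97,164)],'F':[(115,432),(311,430),(313,472),(120,473)]}
C={}
for k,l in tips.items():
    P=np.array([f(u,v,41) for u,v in l]);print(k,P,P.mean(0));C[k]=P.mean(0)
m=(C['R']+C['F'])/2;d=C['F']-C['R'];print('mid',m,'sep',np.linalg.norm(d),'yaw',np.degrees(np.arctan2(d[1],d[0])))
print('base corners',f(38,45,8),f(405,47,8))
d=np.load('pics/wrist3.npy')
for u,v in [(40,45),(100,140),(285,140),(125,452),(300,452),(206,125),(225,425),(60,200)]:
    U,V=int(155+u/4.2),int(135+v/4.2);print(u,v,atd('wrist',U,V,d[V,U],o))
print('torch')
for v in range(160,300,8): print(v,atd('wrist',279,v,d[v,279],o)-o['ee_pos'])
```

```text
R [[ 460.1 -200.7   41. ]
 [ 462.5 -160.2   41. ]
 [ 471.  -160.6   41. ]
 [ 469.  -200.5   41. ]] [ 465.6 -180.5   41. ]
F [[ 525.5 -204.8   41. ]
 [ 527.4 -164.    41. ]
 [ 536.8 -164.5   41. ]
 [ 534.8 -205.    41. ]] [ 531.1 -184.6   41. ]
mid [ 498.4 -182.5   41. ] sep 65.60039248564536 yaw -3.54896775715303
base corners [ 449.  -219.3    8. ] [ 454.  -140.9    8. ]
40 45 [ 449.1 -221.4    1.1]
100 140 [ 463.9 -199.8   41.5]
285 140 [ 412.6 -115.6  331.3]
125 452 [ 529.4 -203.8   41.2]
300 452 [ 531.9 -167.2   40.1]
206 125 [ 464.8 -181.7   24.4]
225 425 [ 531.8 -186.2   23.5]
60 200 [ 482.2 -219.3    9.1]
torch
160 [ -21.5    2.  -188.7]
168 [-52.4   2.7  10. ]
176 [-52.4   2.6  24. ]
184 [-51.4   2.5  31.5]
192 [-49.3   2.4  33.3]
200 [-46.9   2.3  34. ]
208 [-43.9   2.1  33. ]
216 [-40.9   1.9  32.2]
224 [-37.2   1.8  29.4]
232 [-34.1   1.6  28.9]
240 [-31.4   1.4  29.4]
248 [-28.7   1.3  30. ]
256 [-25.9   1.1  30.3]
264 [-22.4   0.9  29.4]
272 [-19.5   0.8  29.8]
280 [-16.7   0.6  30.4]
288 [-12.9   0.4  29.2]
296 [-10.7   0.3  31.1]
```

```bash
python3 -c "
from h import *
delta([499,-182.5,60],-3.5)
print(atz('top',385+199/6,132+130/6,60))"
```

```text
t 5.975 p [ 490.67231059 -119.34992936  188.75046173] w 29.574870545314532 F [ 0.44576808 -0.42346112 -0.55349609]
shift cm [ 1.16311287 12.86368859 -6.28588233] turn [-0.13034703  0.20298787  0.13985981]
[ 632.29153233 -186.93970429   60.        ]
```

>>> {"method": "servo_tool", "body": {
  "series": [
    [[0.4,0,-2],[0,0.1,0],-1],
    [[1.1,0,-5],[0,0.2,0.1],-1],
    [[1.2,1,-6.3],[-0.1,0.2,0.1],-1],
    [[1.2,5,-6.3],[-0.1,0.2,0.1],-1],
    [[1.2,9,-6.3],[-0.1,0.2,0.1],-1],
    [[1.2,11.5,-6.3],[-0.1,0.2,0.1],-1],
    [[1.2,12.9,-6.3],[-0.1,0.2,0.1],-1],
    [[1.2,12.9,-6.3],[-0.1,0.2,0.1],-1],
    [[1.2,12.9,-6.3],[-0.1,0.2,0.1],-1]
  ]
}}

```text
time: 7.1
ee_pos: [499.9, -182.7, 60.4]
orientation: [[0.998, 0.002, 0.061], [-0.061, 0.0, 0.998], [0.002, -1.0, 0.0]]
contact_force: [1.1, 0.8, -0.5]
width: 29.9
```

```bash
python3 -c "
from h import *
o=get_obs();np.save('pics/o4.npy',o,allow_pickle=True)
save('wrist','wrist4')
delta([499,-182.5,28],-3.5)"
```

```text
t 7.15 p [ 500.00929094 -182.69780856   60.59073439] w 29.789695558595007 F [ 0.48941257  0.17991458 -0.22542972]
shift cm [-0.10933407  3.25884038  0.01196089] turn [-0.02862589  0.00365099  0.12986127]
```

View pics/wrist4.png

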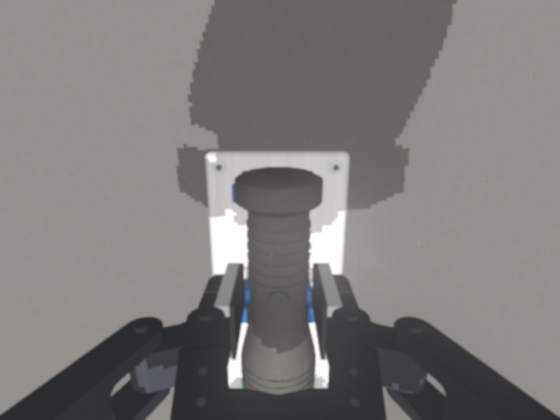

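The torch is centred over the stand: base edges at cols 208 and 348, torch at 279, and the front yoke shows evenly at 246 and 310. Lowering slowly.

>>> {"method": "servo_tool", "body": {
  "series": [
    [[-0.1,1.2,0],[0,0,0.1],-1],
    [[-0.1,2.2,0],[0,0,0.1],-1],
    [[-0.1,2.8,0],[0,0,0.1],-1],
    [[-0.1,3.0,0],[0,0,0.1],-1],
    [[-0.1,3.1,0],[0,0,0.1],-1],
    [[-0.1,3.15,0],[0,0,0.1],-1],
    [[-0.1,3.2,0],[0,0,0.1],-1],
    [[-0.1,3.2,0],[0,0,0.1],-1]
  ]
}}

```text
time: 8.15
ee_pos: [499.1, -182.6, 28.7]
orientation: [[0.998, 0.001, 0.061], [-0.061, 0.0, 0.998], [0.001, -1.0, 0.0]]
contact_force: [-0.1, -0.1, -1.5]
width: 30.2
```

>>> {"method": "servo_tool", "body": {
  "series": [
    [[0,0.05,0],[0,0,0],-1],
    [[0,0.1,0],[0,0,0],-1],
    [[0,0.1,0],[0,0,0],-1]
  ]
}}

```text
time: 8.52
ee_pos: [499.3, -183.0, 27.9]
orientation: [[0.998, 0.001, 0.061], [-0.061, 0.0, 0.998], [0.001, -1.0, 0.0]]
contact_force: [-1.1, -1.6, 3.5]
width: 30.1
```

>>> {"method": "servo_tool", "body": {
  "series": [
    [[0,0.05,0],[0,0,0],-1],
    [[0,0.05,0],[0,0,0],-1]
  ]
}}

```text
time: 8.78
ee_pos: [499.4, -183.2, 27.6]
orientation: [[0.998, 0.001, 0.061], [-0.061, 0.0, 0.998], [0.001, -1.0, 0.0]]
contact_force: [-1.8, -0.5, 8.8]
width: 30.1
```

```bash
python3 -c "
from h import *
save('side','side5')
o=get_obs();print(o['ee_pos'],o['contact_force'],o['moment'])
im=cv2.imread('pics/side5.png');cv2.imwrite('pics/cs5.png',cv2.resize(im[130:200,250:350],None,fx=7,fy=7,interpolation=cv2.INTER_CUBIC))"
```

```text
[ 499.39420072 -183.15907813   27.65796181] [-1.7671286  -1.39040974  8.19859097] [-0.21425106  0.48389367  0.08217545]
```

View pics/cs5.png

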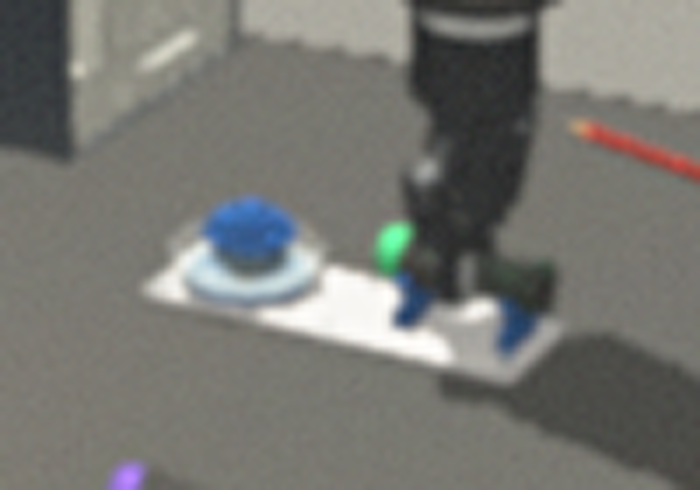

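Torch seated on both yokes, green end towards the crystal, 8 N upward reaction. Releasing.

>>> {"method": "servo_tool", "body": {
  "series": [
    [[0,0,0],[0,0,0],0.0],
    [[0,0,0],[0,0,0],0.2],
    [[0,0,0],[0,0,0],0.8],
    [[0,0,0],[0,0,0],0.8],
    [[0,0,0],[0,0,0],0.8],
    [[0,0,0],[0,0,0],0.8],
    [[0,-2,0],[0,0,0],0.8],
    [[0,-5,0],[0,0,0],0.8],
    [[0,-10,0],[0,0,0],0.8],
    [[0,-15,0],[0,0,0],0.8],
    [[0,-17,0],[0,0,0],0.8],
    [[0,-17,0],[0,0,0],0.8]
  ]
}}

```text
time: 10.32
ee_pos: [499.9, -183.3, 199.1]
orientation: [[0.998, 0.005, 0.061], [-0.061, -0.0, 0.998], [0.005, -1.0, 0.0]]
contact_force: [-0.1, -0.1, -0.5]
width: 76.2
```

```bash
python3 -c "
from h import *
o=get_obs();np.save('pics/o6.npy',o,allow_pickle=True)
save('wrist','wrist6');save('top','top6')
d=np.load('pics/wrist6.npy')
for u in (272,278,284):
  P=np.array([atd('wrist',u,v,d[v,u],o) for v in range(100,330,1)])
  P=P[(P[:,2]>45)&(P[:,2]<75)];print(P[[0,1,2,3,-3,-2,-1]])
print(o['ee_pos'],o['contact_force'],o['width'])
"
```

```text
[[ 446.7377078  -185.35909876   51.19972141]
 [ 446.90738603 -185.26438204   58.01827042]
 [ 447.62926858 -185.30476968   58.44756865]
 [ 448.26290944 -185.32513241   59.79719683]
 [ 628.1817179  -197.20586517   53.71206716]
 [ 634.34581494 -197.71828093   46.71724725]
 [ 637.61079224 -197.9534258    45.3867076 ]]
[[ 447.13647472 -180.61180886   49.93039563]
 [ 447.14866839 -180.61676566   58.45877133]
 [ 447.82508492 -180.65797994   59.36221886]
 [ 448.49013781 -180.69854909   60.34602403]
 [ 630.57930574 -191.66799666   52.41213901]
 [ 632.73906207 -191.79744184   50.98713082]
 [ 633.34883381 -191.83453745   51.70221907]]
[[ 447.33797062 -175.8487994    50.90170884]
 [ 447.52392851 -175.96640708   57.40793646]
 [ 448.20179522 -176.01896581   58.31899998]
 [ 448.72969587 -176.08817849   60.7434125 ]
 [ 633.18250931 -186.04808875   49.29452592]
 [ 634.6853138  -186.12216203   48.79155679]
 [ 636.44871537 -186.20485153   47.94134962]]
[ 499.91383846 -183.27685546  199.13670634] [-0.11361284 -0.08067858 -0.48280814] 76.19794739801952
```

View pics/wrist6.png

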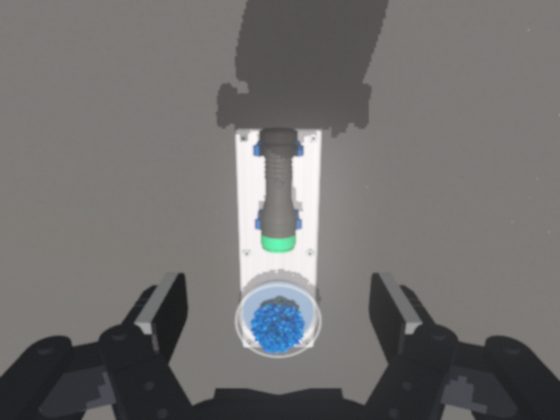

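View pics/top6.png

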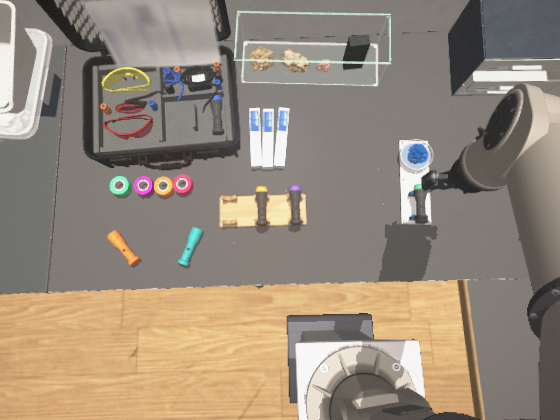

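Wrist view: the torch lies in the stand, px (279, 128-251), with its green end toward the crystal. Top view: the yellow and violet torches are unmoved. I'll check the lengthwise centring.

```bash
python3 -c "
from h import *
im=cv2.imread('pics/wrist6.png');cv2.imwrite('pics/cw6.png',cv2.resize(im[120:260,230:330],None,fx=4.2,fy=4.2,interpolation=cv2.INTER_CUBIC))"
```

```text
(no output)
```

View pics/cw6.png

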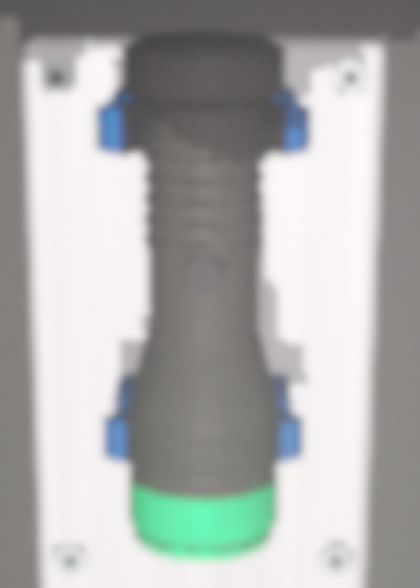

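Run:
```python
from h import *
np.set_printoptions(precision=1,suppress=True)
o=np.load('pics/o6.npy',allow_pickle=True).item()
f=lambda u,v,z:atz('wrist',230+u/4.2,120+v/4.2,z,o)
r=[f(u,v,41) for u,v in [(102,110),(102,152),(303,107),(303,150)]]
g=[f(u,v,41) for u,v in [(108,417),(108,458),(298,417),(298,458)]]
print('yokes',np.mean(r,0),np.mean(g,0),'mid',(np.mean(r,0)+np.mean(g,0))/2)
print([x[0] for x in r],[x[0] for x in g])
print('front',f(203,557,60),'rear',f(205,30,46), f(205,30,58))
# same measure in the rack
o=np.load('pics/o1.npy',allow_pickle=True).item()
d=np.load('pics/wrist6.npy')
```

```text
yokes [ 465.9 -181.6   41. ] [ 530.9 -185.4   41. ] mid [ 498.4 -183.5   41. ]
[np.float64(460.75325796213275), np.float64(469.08686564757517), np.float64(462.564413925038), np.float64(471.10895813185545)] [np.float64(525.1137110064278), np.float64(534.3442984603658), np.float64(527.5358876239051), np.float64(536.7887630477529)]
front [ 549.9 -186.5   60. ] rear [ 446.1 -179.9   46. ] [ 445.1 -179.9   58. ]
```

```bash
python3 -c "
from h import *
job_done();print(get_obs()['time'])"
```

```text
the job is handed in; nothing more can be done
the job is handed in; nothing more can be done
```

The green-ring torch is out of the rack and lying in the aiming stand's V cradle, with its green end towards the blue crystal. I handed the job in at about 10.4 s.

- **Centring:** in the last wrist picture the torch's middle is at x ≈ 498.0 mm and the middle of the two yokes at x ≈ 498.4 mm. Sideways the two agree to about 0.3 mm.
- **Setting down:** I lowered it slowly until about 8 N pushed back up, at the expected height, then opened the gripper and rose straight up, clear of everything.
- **The rest of the scene:** the last top picture shows the yellow and violet torches and the orange and turquoise look-alikes where they were.
- **Readings that disagreed:**
  - The finger opening read about 30 mm on a 32 mm torch.
  - My rough reading of the crystal's position from the top camera was about 9 mm short of where it should be. It does not fit the yoke measurements, so I went by the yokes.

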